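# Stow the angle bracket in the case with the flush cover

### The arm

A 6-joint arm with a two-finger parallel gripper is mounted at the origin on the work surface. World frame = base frame: x ahead of the robot, y to its left, z up, the work surface at z = 0. Lengths are in m, angles in degrees, forces in N, time in s.
With the tool pointing down it reaches from about 0.35 to 0.875 m from the base axis. Payload 4.2 kg.
Tool frame: the origin (TCP) lies between the finger pads; the fingertips stand 8 mm ahead of it and the grasp point (between the pads) lies 11 mm behind it; x points along the fingers, y is the direction in which the jaws open and shut, and the axes are right-handed (so a half turn about x gives the same grasp; the last joint's range is limited). The gripper opens to 87 mm and grips with 3 to 60 N. Pads are 19 mm wide; open, the fingers measure 117 mm over their backs; the gripper's body (75 mm by 190 mm) begins 51 mm behind the grasp point.
Start: joints at [80.535, 22.042, 0.453, 0, -68.411, -14.817], TCP at [0.257, 0.57, 0.231] pointing down, gripper open.
Joint ranges: [-179.83, 179.83], [-69.29, 118.12], [-61.27, 80.66], [-181.25, 117.63], [-171.15, -9.14], [-177.46, 177.46]. Speed limits (degrees/s): [159.86, 159.86, 180, 180, 180, 180].

### API

Orientations are given as a 3x3 rotation matrix whose columns are the frame's x, y, z axes.
In Python, from station import r gives the robot as it stands. The module is installed in compiled form; this text tells all that it offers.
- The arm moves only by the tool move_arm, never from a script. Its argument "increments" is one flat list of numbers, 7 for each row, row after row: the turn, a rotation vector about the tool's x, y, z in degrees, then the shift along the tool's x, y, z in m, then the finger opening in m, from 0 to 0.087. A call has 1 to 12 rows; each row is the pose to reach, as a shift and turn from the pose commanded when the call began, along the tool's axes at that moment; what a row does not reach only later rows make up. A row lasts 1/12 s, in which the tool goes at most 41.7 mm and 7.16 degrees, less where a joint would pass 70% of its speed; a pose out of reach is approached as far as the arm can. A call with a gripper value outside its range is refused whole. The fingers move at their own pace and stop on an object; the grip force is fixed at half the most. Time passes only in rows, so rows that repeat a pose let the fingers close. It gives the time, the measured TCP pose, the force and the opening at its end, in the units of the state.
- r.sense(): the state, without advancing time (a new reading comes with each control period).
- r.capture(name): name is "scene" or "top" or "wrist"; returns the picture (384x512x3 uint8, red, green, blue); there is no depth.
- r.calibration(name): a dict with "fx", "fy", "cx", "cy" (pixels), "rvec" (rotation vector, rad) and "tvec" (3), from world to camera coordinates, as OpenCV has them; the wrist camera has in their place "tool_from_camera" (4x4, takes a point from camera to tool coordinates, whose origin is the TCP and whose axes are the tool frame's). Camera axes: x right, y down, z forward; pixel columns grow to the right and rows downward; lengths in m; the calibration is good to about 2 mm. A picture is of the moment at which its call begins: read the wrist's pose just before it. calibration takes no time and is no camera call.
- r.finish_job(): hands the job in, once; it reports no verdict.
The state is a dict: "time_s": time; "joints": joint angles; "joint_velocities": joint speeds; "effort": joint torques, N m; "tcp_pos": TCP position; "ee_rot": TCP orientation; "wrist_force": force on the tool from outside, world axes, zero at the start; "moment": the same for the moment, N m; "gripper_width": opening from 0.0 (shut) to 1.0 (fully open).
Only numpy, scipy, OpenCV 4.12 (cv2) and the standard library are available. Lean on these libraries where they do the work, as an engineer would, in place of code of your own. Each camera call takes 0.05 s, during which the arm holds its last target.

### The job

Put the aluminium angle bracket away in the parts case: slide the case's flush cover open, draw the bracket out from under the two cartons without lifting or toppling them, lay it flat on its foot in the pocket, let go, and slide the cover fully shut over it. The cartons must stay stacked, one on the other, behind their two posts, and everything else on the bench must be left where it is.

Things in the scene. Friction and masses are not known exactly. Their poses are not given: they have to be found in the camera images.
- case: Aluminium parts case fixed to the bench, 336 (its x) x 118 (its y) x 64 mm high; origin at the centre of its underside. Its -x half (nearer the robot) holds the pocket, its +x half is a shallow sunken bay, 8 mm deep, into which the cover slides. The rails along both sides and the two ends are level with the cover's top (64 mm above the bench).
- pocket (a point): Centre of the pocket's floor, 80 mm from the case's origin towards its -x end and 6 mm above the bench; axes as the case. The pocket is 150 mm (x) by 90 mm (y) inside and 50 mm deep from its floor to the underside of the cover.
- cover_top (a point): Centre of the top face of the sliding cover, a plain grey finely ribbed plate 159 (x) x 102 (y) x 8 mm, flush with the rails, 64 mm above the bench, with no handle and no edge to push on when shut or fully open; axes as the case. It moves only along the case's x.
- cover (a joint): How far the cover is open, in m: 0 = fully shut over the pocket (against the -x end), 0.16 = fully open (in the bay, against the +x end). It slides to the case's +x to open, resists with about 1.5 N (some 2 N at 0.1 m/s) and stays where it is left.
- bracket_mid (a point): The aluminium L-shaped angle bracket, about 0.2 kg: a flat foot 100 (its x) x 56 (its y) x 8 mm thick, lying on the bench, with an upright flange 10 mm thick, 56 mm wide and 44 mm high in all (from the bench) at its -x end. This point lies over the middle of the foot, 22 mm above its underside; the flange's mid-plane is 45 mm from it towards the bracket's -x. The foot's +x end is under the lower carton; the flange is free, about 30 mm or more in front of the cartons.
- stop: Two fixed upright steel posts, 10 mm thick and 62 mm high, 86 mm apart between centres (at y = +43 and -43 mm), with 22 mm round feet 4 mm high; origin on the bench midway between them. The cartons stand just behind them (+x) and the bracket lies between them, flange in front (-x): drawn along the stop's -x, the bracket comes out while the posts hold the cartons back. The posts may stand to the left or to the right of the case.
- carton_low_mid (a point): Centre of the lower carton, cardboard, 72 (x) x 104 (y) x 30 mm, about 70 g, lying on the bracket's foot; once the foot is gone it rests on the bench, 15 mm up.
- carton_up_mid (a point): Centre of the upper carton, cardboard, 66 (x) x 94 (y) x 28 mm, about 70 g, lying on the lower carton.
- actuator: Bystander, fixed: aluminium rotary actuator with a round table on top and two blue-capped dampers at its +x end, 95 mm wide, 77 mm high, reaching 140 mm to its -x and 137 mm to its +x; origin on the bench under it.
- oil_bottle: Bystander, loose: upright bottle, 60 mm across, 150 mm high; origin at its foot.
- tube_reel: Bystander, loose: white ring, 96 mm across, 35 mm high; origin at its foot.
- wrench: Bystander, loose: wrench lying flat, 160 mm long along its x; origin at the bench.
- cylinder: Bystander, loose: square aluminium air cylinder lying, 190 mm long along its x, 42 mm high; origin on its underside.
- absorber: Bystander, loose: black shock absorber with a blue cap, lying, 155 mm long along its x, 34 mm high; origin on its underside.
There are look-alikes about, which are no part of the job. Leave any blue or purple look-alike of the part that bears bracket_mid alone.

How it is judged:
By the outcome, as a careful person would: the job done as asked, in the order asked, and still so for the second after the job is handed in, with the robot touching nothing.
It also fails if it takes over 59 s, if anything falls off the work surface, if the arm or the gripper's body presses on something with over 40 N, if the wrist force passes 120 N, or if a joint passes its speed limit or range.

## Working session

There is one attempt and no reset: what is moved stays moved. The work goes in short steps, Python scripts to look and compute and a tool call to move; the robot and the scene stay as the last step left them, time stands still between calls to the robot, and variables do not carry over. Pictures are saved under pics/ and viewed, and the job is handed in when it is done.

Besides the shell and the picture viewer there is one more tool, called after "Call:" in YAML: its name, and indented under it one key for each argument. move_arm: Moves the arm, as the interface text tells. Its arguments: {"type":"object","properties":{"increments":{"type":"array","items":{"type":"number"}}},"required":["increments"]}

```bash
mkdir -p pics
python3 - <<'E'
from station import r
import cv2
print(r.sense())
for n in ["scene","top","wrist"]:
    im=r.capture(n); cv2.imwrite(f"pics/{n}0.png",cv2.cvtColor(im,cv2.COLOR_RGB2BGR)); print(n,r.calibration(n))
E
```

```text
{'time_s': 0.0, 'joints': array([ 8.05349759e+01,  2.20884931e+01,  3.80431068e-01, -2.86466234e-02,
       -6.84108747e+01, -1.48177132e+01]), 'joint_velocities': array([0.09017852, 0.06800228, 0.08406987, 0.09135958, 0.00313912,
       0.06438558]), 'effort': array([ 1.30728495e-03, -3.90673542e+01,  1.87400401e+01,  4.21984613e+00,
        1.09819390e-02, -1.86193815e-04]), 'tcp_pos': array([0.25675697, 0.56918733, 0.22948882]), 'ee_rot': array([[-7.99928334e-04, -4.11407015e-01, -9.11451385e-01],
       [-1.97108247e-03, -9.11449258e-01,  4.11407785e-01],
       [-9.99997737e-01,  2.12564260e-03, -8.18230713e-05]]), 'wrist_force': array([-0.23784152, -1.09836033, -0.44187841]), 'moment': array([-0.01895783,  0.00980458,  0.01357013]), 'gripper_width': 0.9984673160248422}
scene {'fx': 357.42495284837923, 'fy': 357.42495284837923, 'cx': 256.17813006386814, 'cy': 192.27499837768806, 'rvec': array([ 1.68958813,  1.73006784, -0.79468342]), 'tvec': array([ 0.03415345, -0.28783132,  1.66385783])}
top {'fx': 351.24208602454223, 'fy': 351.24208602454223, 'cx': 253.5317986793731, 'cy': 191.62852971871283, 'rvec': array([ 2.09995641, -2.15053687,  0.15516981]), 'tvec': array([0.0109088 , 0.50446812, 0.9423761 ])}
wrist {'fx': 320.43607095717823, 'fy': 320.43607095717823, 'cx': 255.2577897833177, 'cy': 191.3095845872192, 'tool_from_camera': array([[ 1.26098338e-03, -2.41059043e-01,  9.70509633e-01,
        -1.54181560e-01],
       [ 9.99998764e-01,  1.21532189e-03, -9.97432127e-04,
         2.95479804e-04],
       [-9.39041566e-04,  9.70509691e-01,  2.41060278e-01,
        -6.60218126e-02],
       [ 0.00000000e+00,  0.00000000e+00,  0.00000000e+00,
         1.00000000e+00]])}
```

View pics/scene0.png

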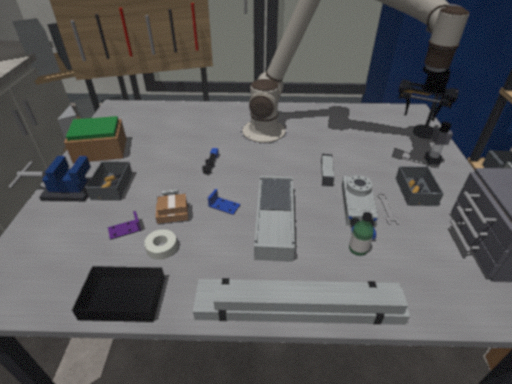

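View pics/top0.png

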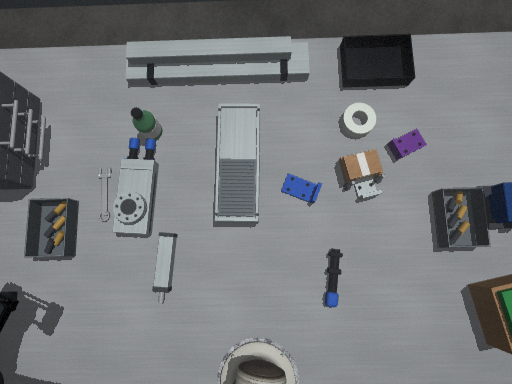

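View pics/wrist0.png

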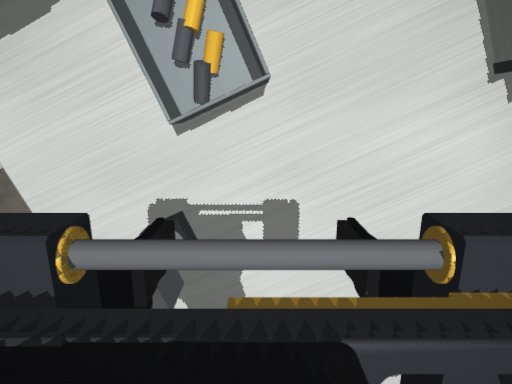

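The top view shows the case at about (238,163), with its cover at (238,187). The silver bracket is at (367,190), under the cartons at (361,165). Two look-alikes are nearby: one blue at (301,187), one purple at (407,144). I'll enlarge the crops to confirm the bracket.

```bash
cat > h.py <<'E'
import numpy as np,cv2
from station import r
def K(c): return np.array([[c['fx'],0,c['cx']],[0,c['fy'],c['cy']],[0,0,1.]])
def cam(n,s=None):
    c=r.calibration(n)
    if n!='wrist':
        return K(c),cv2.Rodrigues(np.array(c['rvec']))[0],np.array(c['tvec'])
    T=np.eye(4);T[:3,:3]=s['ee_rot'];T[:3,3]=s['tcp_pos'];W=np.linalg.inv(T@np.array(c['tool_from_camera']))
    return K(c),W[:3,:3],W[:3,3]
def proj(C,P):
    k,R,t=C;p=(k@(R@np.atleast_2d(P).T+t[:,None]));return (p[:2]/p[2]).T
def unproj(C,uv,z):
    k,R,t=C;o=-R.T@t;out=[]
    for u,v in np.atleast_2d(uv):
        d=R.T@np.linalg.inv(k)@np.array([u,v,1.]);out.append(o+d*(z-o[2])/d[2])
    return np.array(out)
def save(n,im): cv2.imwrite('pics/'+n,cv2.cvtColor(im,cv2.COLOR_RGB2BGR))
def crop(im,x0,y0,x1,y1,f): return cv2.resize(im[y0:y1,x0:x1],None,fx=f,fy=f,interpolation=cv2.INTER_CUBIC)
E
python3 - <<'E'
from h import *
t=cv2.cvtColor(cv2.imread('pics/top0.png'),cv2.COLOR_BGR2RGB)
a=crop(t,320,130,400,210,7); save('c1.png',a)
a=crop(t,200,90,275,235,4); save('c2.png',a)
s=cv2.cvtColor(cv2.imread('pics/scene0.png'),cv2.COLOR_BGR2RGB)
save('c3.png',crop(s,140,170,240,245,8))
C=cam('top')
print(unproj(C,[[238,187]],.064),unproj(C,[[367,190]],.0))
E
```

```text
[[0.51488947 0.04088984 0.064     ]] [[ 0.50797519 -0.33003961  0.        ]]
```

View pics/c1.png

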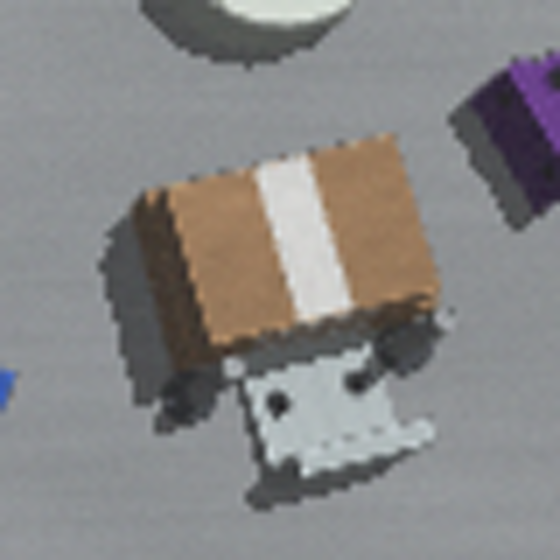

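View pics/c2.png

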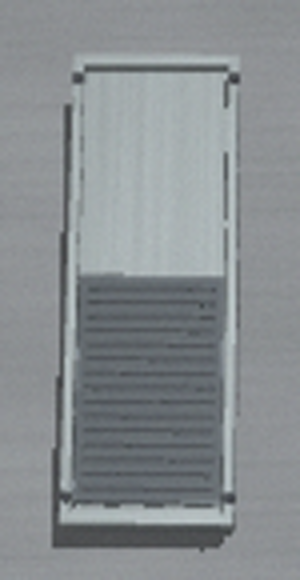

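View pics/c3.png

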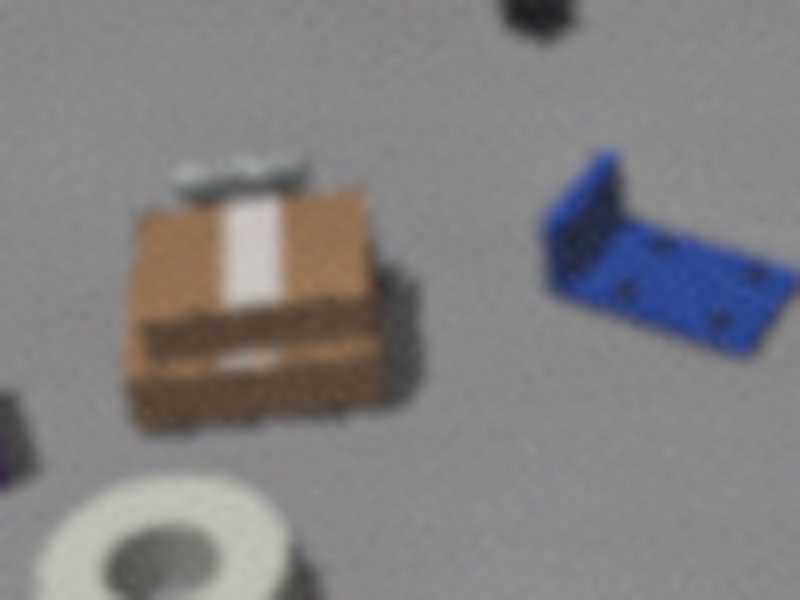

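Confirmed: the silver bracket's foot runs under the cartons between the dark posts, while the blue and purple ones stand free. Next I'll estimate the poses.

```bash
cat >> h.py <<'E'
def Rtool(yaw): # tool down, jaw (y) axis at world angle yaw deg
    a=np.radians(yaw);y=np.array([np.cos(a),np.sin(a),0]);x=np.array([0,0,-1.]);return np.stack([x,y,np.cross(x,y)],1)
def row(p0,R0,p1,yaw):
    from scipy.spatial.transform import Rotation as Q
    rv=np.degrees(Q.from_matrix(R0.T@Rtool(yaw)).as_rotvec()); return np.round(rv,2),np.round(R0.T@(np.array(p1)-p0),4)
E
python3 - <<'E'
from h import *
C=cam('top')
px=np.array([[75,57],[240,55],[233,525],[60,522]])/4+[200,90]
P=unproj(C,px,.064);print(P, P.mean(0));
print('len',np.linalg.norm(P[0]-P[3]),np.linalg.norm(P[1]-P[2]),'w',np.linalg.norm(P[0]-P[1]),np.linalg.norm(P[2]-P[3]))
for a,b in((3,0),(2,1)): d=P[b]-P[a];print('yaw',np.degrees(np.arctan2(d[1],d[0])))
F=unproj(C,np.array([[290,470],[435,430]])/7+[320,130],.044);d=F[0]-F[1];print('flange',F,np.linalg.norm(d),np.degrees(np.arctan2(d[1],d[0]))-90)
U=unproj(C,np.array([[165,190],[395,135],[440,300],[212,348]])/7+[320,130],.066);print('upcarton',U,U.mean(0),np.linalg.norm(U[0]-U[1]),np.linalg.norm(U[1]-U[2]))
for a,b in((1,0),(2,3)): d=U[b]-U[a];print('yaw',np.degrees(np.arctan2(d[1],d[0]))-90)
B=unproj(C,np.array([[250,375],[262,460]])/7+[320,130],.008); d=B[0]-B[1];print('footside',B,np.degrees(np.arctan2(d[1],d[0])))
E
```

```text
[[ 0.75722516  0.09256683  0.064     ]
 [ 0.75500004 -0.02557879  0.064     ]
 [ 0.41948968 -0.01246771  0.064     ]
 [ 0.42430478  0.10459852  0.064     ]] [0.58900491 0.03977971 0.064     ]
len 0.33313771844767565 0.3357664493299676 w 0.11816657450125967 0.11716521428945686
yaw -2.0697601961703764
yaw -2.2378677895606556
flange [[ 0.4810941  -0.29970651  0.044     ]
 [ 0.49565659 -0.35793585  0.044     ]] 0.06002268221689651 14.041022080536777
upcarton [[ 0.59075992 -0.25242113  0.066     ]
 [ 0.61061556 -0.34424471  0.066     ]
 [ 0.54352606 -0.35639844  0.066     ]
 [ 0.5267708  -0.2665858   0.066     ]] [ 0.56791808 -0.30491252  0.066     ] 0.09394581397418583 0.06818148471174434
yaw 12.20160135294455
yaw 10.567498394907872
footside [[ 0.52633852 -0.29658587  0.008     ]
 [ 0.49071558 -0.29900757  0.008     ]] 3.88907730493847
```

Run:
```python
from h import *
s=r.sense();R0=Rtool(-114.3)
p0=np.array([.257,.57,.231])
for p in ([.40,.25,.22],[.512,.043,.16],[.512,.043,.09]): print(row(p0,R0,p,177.85), np.linalg.norm(np.array(p)-p0))
```

```text
(array([67.85,  0.  ,  0.  ]), array([ 0.011 ,  0.2328, -0.262 ])) 0.35067078578062355
(array([67.85,  0.  ,  0.  ]), array([ 0.071 ,  0.3754, -0.4493])) 0.5897414687810243
(array([67.85,  0.  ,  0.  ]), array([ 0.141 ,  0.3754, -0.4493])) 0.6021918299014026
```

Call:
move_arm:
  increments: [67.85,0,0,0.071,0.3754,-0.4493,0,67.85,0,0,0.071,0.3754,-0.4493,0,67.85,0,0,0.071,0.3754,-0.4493,0,67.85,0,0,0.071,0.3754,-0.4493,0,67.85,0,0,0.071,0.3754,-0.4493,0,67.85,0,0,0.071,0.3754,-0.4493,0,67.85,0,0,0.071,0.3754,-0.4493,0,67.85,0,0,0.071,0.3754,-0.4493,0,67.85,0,0,0.071,0.3754,-0.4493,0,67.85,0,0,0.071,0.3754,-0.4493,0,67.85,0,0,0.071,0.3754,-0.4493,0,67.85,0,0,0.071,0.3754,-0.4493,0]

```text
time_s: 1.15
tcp_pos: [0.4736, 0.121, 0.1702]
ee_rot: [[0.0, -0.999, 0.037], [0.0, 0.037, 0.999], [-1.0, -0.0, 0.0]]
wrist_force: [0.5, 0.4, -0.5]
gripper_width: 0.17
```

Call:
move_arm:
  increments: [0,0,0,0.03,-0.042,-0.0785,0,0,0,0,0.05,-0.042,-0.0785,0,0,0,0,0.086,-0.042,-0.0785,0,0,0,0,0.09,-0.042,-0.0785,0,0,0,0,0.093,-0.042,-0.0785,0,0,0,0,0.095,-0.042,-0.0785,0,0,0,0,0.095,-0.042,-0.0785,0]

```text
time_s: 1.73
tcp_pos: [0.5129, 0.0435, 0.076]
ee_rot: [[0.001, -0.999, 0.036], [0.0, 0.036, 0.999], [-1.0, -0.001, 0.0]]
wrist_force: [0.6, 0.7, -0.5]
gripper_width: 0.009
```

Tip is about 4 mm above the cover. Pressing down slowly.

Call:
move_arm:
  increments: [0,0,0,0.002,0,0,0,0,0,0,0.003,0,0,0,0,0,0,0.004,0,0,0,0,0,0,0.005,0,0,0,0,0,0,0.005,0,0,0]

```text
time_s: 2.15
tcp_pos: [0.5139, 0.0437, 0.0724]
ee_rot: [[0.004, -0.999, 0.035], [0.001, 0.035, 0.999], [-1.0, -0.004, 0.001]]
wrist_force: [-0.2, 0.3, 6.7]
gripper_width: 0.005
```

Call:
move_arm:
  increments: [0,0,0,0.001,0,0,0,0,0,0,0.001,-0.005,0,0,0,0,0,0.001,-0.012,0,0,0,0,0,0.001,-0.02,0,0,0,0,0,0.001,-0.028,0,0,0,0,0,0.001,-0.036,0,0,0,0,0,0.001,-0.044,0,0,0,0,0,0.001,-0.052,0,0,0,0,0,0.001,-0.06,0,0]

```text
time_s: 2.9
tcp_pos: [0.5743, 0.0415, 0.0724]
ee_rot: [[0.005, -0.999, 0.035], [0.001, 0.035, 0.999], [-1.0, -0.005, 0.001]]
wrist_force: [-2.3, 1.4, 10.0]
gripper_width: 0.004
```

Run:
```python
from h import *
print(r.sense()['wrist_force'],r.sense()['tcp_pos'])
save('c4.png',crop(r.capture('scene'),220,150,340,270,5))
```

```text
[-2.3484422   1.36099408  9.99941533] [0.57431769 0.04152029 0.07239125]
```

View pics/c4.png

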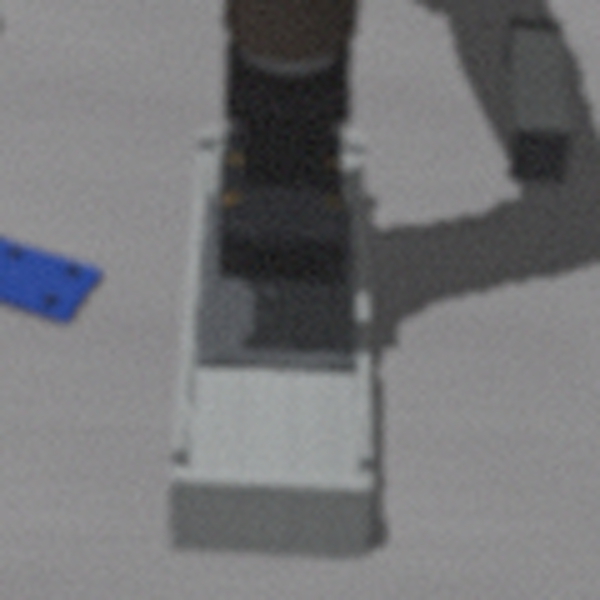

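The cover follows the finger; its leading edge is now at crop row 360. Continuing to the end stop.

Call:
move_arm:
  increments: [0,0,0,0,-0.01,0,0,0,0,0,0,-0.02,0,0,0,0,0,0,-0.03,0,0,0,0,0,0,-0.04,0,0,0,0,0,0,-0.05,0,0,0,0,0,0,-0.06,0,0,0,0,0,0,-0.07,0,0,0,0,0,0,-0.08,0,0,0,0,0,0,-0.088,0,0,0,0,0,0,-0.094,0,0,0,0,0,0,-0.1,0,0,0,0,0,0,-0.104,0,0]

```text
time_s: 3.95
tcp_pos: [0.6745, 0.0372, 0.0724]
ee_rot: [[-0.004, -0.999, 0.036], [-0.001, 0.036, 0.999], [-1.0, 0.004, -0.001]]
wrist_force: [-10.1, 3.0, 14.3]
gripper_width: 0.006
```

End stop reached: 0.160 m of travel, −10 N along x. Lifting off and moving to look at the bracket.

Call:
move_arm:
  increments: [0,0,0,-0.03,0.003,0,0,0,0,0,-0.07,0.003,-0.01,0,-14,0,0,-0.09,0.146,-0.2524,0.03,-14,0,0,-0.09,0.146,-0.2524,0.03,-14,0,0,-0.09,0.146,-0.2524,0.03,-14,0,0,-0.09,0.146,-0.2524,0.03,-14,0,0,-0.09,0.146,-0.2524,0.03,-14,0,0,-0.09,0.146,-0.2524,0.03,-14,0,0,-0.09,0.146,-0.2524,0.03,-14,0,0,-0.09,0.146,-0.2524,0.03,-14,0,0,-0.09,0.146,-0.2524,0.03,-14,0,0,-0.09,0.146,-0.2524,0.03]

```text
time_s: 4.95
tcp_pos: [0.5213, -0.2098, 0.1599]
ee_rot: [[0.001, -0.979, -0.206], [-0.0, -0.206, 0.979], [-1.0, -0.001, -0.0]]
wrist_force: [-0.8, 0.2, 0.6]
gripper_width: 0.344
```

Run:
```python
from h import *
s=r.sense();print(s['tcp_pos'],s['ee_rot'],s['wrist_force'],s['joints'])
import pickle;pickle.dump(s,open('s1.pkl','wb'))
im=r.capture('wrist');save('w1.png',im)
save('w1b.png',crop(im,100,0,400,240,2.6))
t=r.capture('top');save('t1.png',t);save('t1b.png',crop(t,200,90,275,235,4))
```

```text
[ 0.52125971 -0.20978838  0.1598655 ] [[ 1.22924907e-03 -9.78629269e-01 -2.05628895e-01]
 [-5.15452600e-05 -2.05629112e-01  9.78629994e-01]
 [-9.99999243e-01 -1.19238082e-03 -3.03213095e-04]] [-0.75672519  0.24801268  0.61627602] [-5.40230644e+00  1.94422661e+01 -1.44075802e+01 -4.44766165e-03
 -5.60797578e+01  1.72711135e+01]
```

View pics/w1.png

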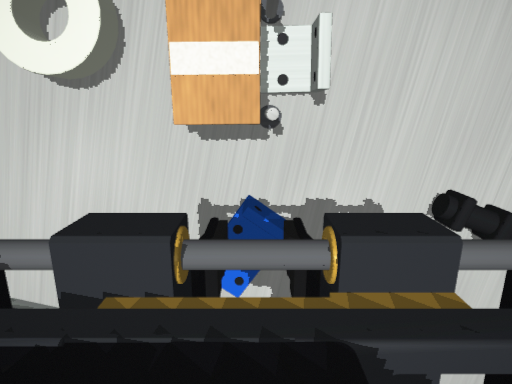

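View pics/t1b.png

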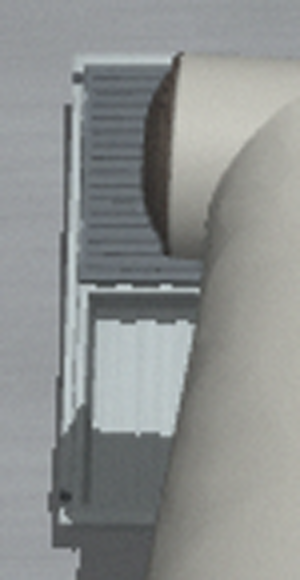

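The cover is fully open. The wrist view shows the flange at about (322,50), the foot holes at (282,40) and (282,79), and the posts at (270,10) and (271,115).

Run:
```python
from h import *
im=cv2.cvtColor(cv2.imread('pics/w1.png'),cv2.COLOR_BGR2RGB)
save('w1c.png',crop(im,240,0,350,130,5))
```

```text
(no output)
```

View pics/w1c.png

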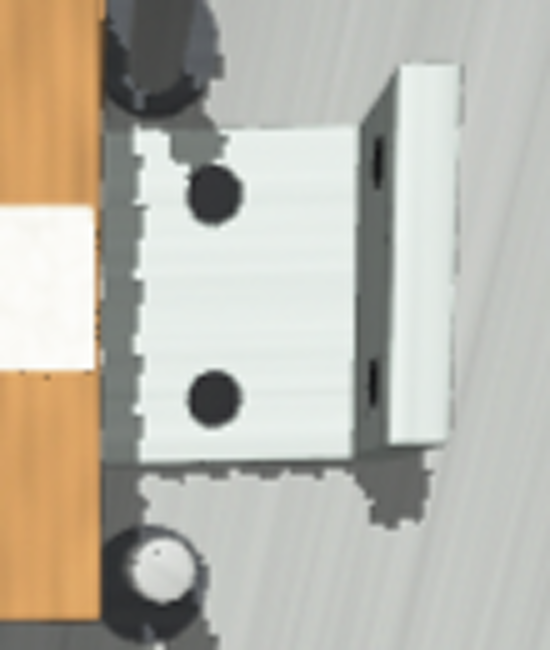

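Run:
```python
from h import *
import pickle;s=pickle.load(open('s1.pkl','rb'));C=cam('wrist',s)
f=lambda L,z:unproj(C,np.array(L)/5+[240,0],z)
F=f([[400,64],[462,64],[450,443],[388,443]],.044);print(F,F.mean(0))
n=np.linalg.norm
print('w',n(F[0]-F[3]),n(F[1]-F[2]),'t',n(F[0]-F[1]))
for a,b in((0,3),(1,2)): d=F[b]-F[a];print('yaw',np.degrees(np.arctan2(d[1],d[0]))-90)
G=f([[358,127],[352,460]],.008);d=G[1]-G[0];print('foot',G,n(d),np.degrees(np.arctan2(d[1],d[0]))-90)
print('post',f([[165,568]],.062))
U=f([[105,10],[100,620]],.066);d=U[1]-U[0];print('cart',U,np.degrees(np.arctan2(d[1],d[0]))-90)
m=F.mean(0)
for yaw in (11.5,):
  u=np.array([np.cos(np.radians(yaw)),np.sin(np.radians(yaw))]); print('gap from flange mid to carton', (U[:,:2]-m[:2])@u)
```

```text
[[ 0.50222849 -0.35583141  0.044     ]
 [ 0.49298465 -0.35777551  0.044     ]
 [ 0.48034011 -0.30409586  0.044     ]
 [ 0.49008794 -0.30203995  0.044     ]] [ 0.4914103  -0.32993568  0.044     ]
w 0.05514448549659535 0.055148791771016524 t 0.00944606023814026
yaw 12.718366691212765
yaw 13.254707393431033
foot [[ 0.50252872 -0.35554626  0.008     ]
 [ 0.48982054 -0.30148372  0.008     ]] 0.05553608563900049 13.228049637675355
post [[ 0.52179635 -0.2755062   0.062     ]]
cart [[ 0.54673069 -0.34734723  0.066     ]
 [ 0.52995998 -0.26597851  0.066     ]] 11.646016230519308
gap from flange mid to carton [0.05073852 0.0505268 ]
```

Run:
```python
from h import *
import pickle;s=pickle.load(open('s1.pkl','rb'));C=cam('wrist',s)
f=lambda L,z:unproj(C,np.array(L)/5+[240,0],z)
A=f([[160,62],[155,583]],.004);d=A[1]-A[0];print(A,np.linalg.norm(d),np.degrees(np.arctan2(d[1],d[0]))-90)
im=cv2.cvtColor(cv2.imread('pics/w1.png'),cv2.COLOR_BGR2RGB).copy()
m=np.array([.4914,-.3299])
big=crop(im,240,0,350,130,5)
for a in (13.,):
  u=np.array([np.cos(np.radians(a)),np.sin(np.radians(a))]);v=np.array([-u[1],u[0]])
  for sy in(1,-1):
    # post predicted relative to lower post top
    p=np.array([.5218,-.2755])-(0 if sy>0 else .086)*v
    for z,rad in((.062,.005),(.004,.011)):
      P=np.array([[*(p+rad*np.array([np.cos(t),np.sin(t)])),z] for t in np.linspace(0,6.28,24)])
      q=((proj(C,P)-[240,0])*5).astype(int);cv2.polylines(big,[q],True,(255,0,0),1)
  for z in(.008,):
    Q=[m+x*u+y*v for x,y in((-.005,-.028),(.095,-.028),(.095,.028),(-.005,.028))]
    q=((proj(C,np.array([[*p,z] for p in Q]))-[240,0])*5).astype(int);cv2.polylines(big,[q],True,(0,0,255),1)
save('w1d.png',big)
```

```text
[[ 0.53858684 -0.35954235  0.004     ]
 [ 0.52006194 -0.27266782  0.004     ]] 0.0888276754765656 12.03731962351479
```

View pics/w1d.png

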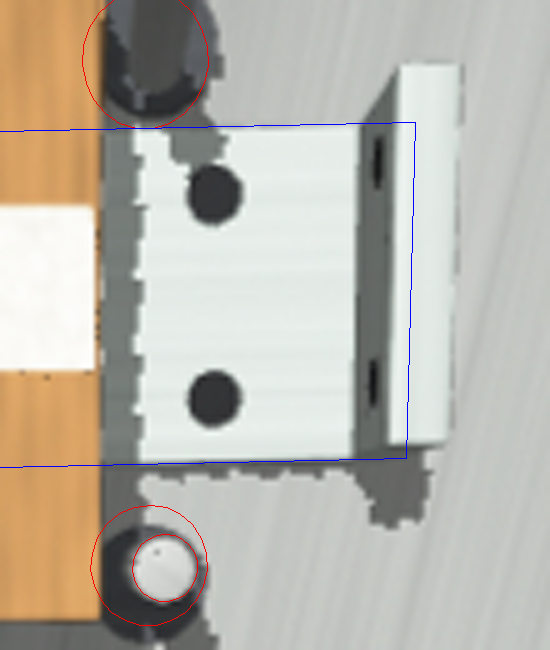

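Call:
move_arm:
  increments: [-1.1,0,0,0,0.018,-0.037,0.03,-1.1,0,0,0,0.036,-0.074,0.03,-1.1,0,0,0.01,0.054,-0.1115,0.03,-1.1,0,0,0.04,0.054,-0.1115,0.03,-1.1,0,0,0.07,0.054,-0.1115,0.03,-1.1,0,0,0.095,0.054,-0.1115,0.03,-1.1,0,0,0.115,0.054,-0.1115,0.03,-1.1,0,0,0.127,0.054,-0.1115,0.03,-1.1,0,0,0.135,0.054,-0.1115,0.03,-1.1,0,0,0.139,0.054,-0.1115,0.03,-1.1,0,0,0.139,0.054,-0.1115,0.03]

```text
time_s: 5.97
tcp_pos: [0.4914, -0.3295, 0.0197]
ee_rot: [[-0.001, -0.974, -0.226], [0.0, -0.226, 0.974], [-1.0, 0.001, 0.001]]
wrist_force: [0.8, -0.6, 0.5]
gripper_width: 0.343
```

Run:
```python
from h import *
s=r.sense();print(s['tcp_pos'],s['wrist_force'])
save('w2.png',r.capture('wrist'))
```

```text
[ 0.49143323 -0.32950199  0.01966828] [ 0.81281292 -0.61641426  0.49086547]
```

View pics/w2.png

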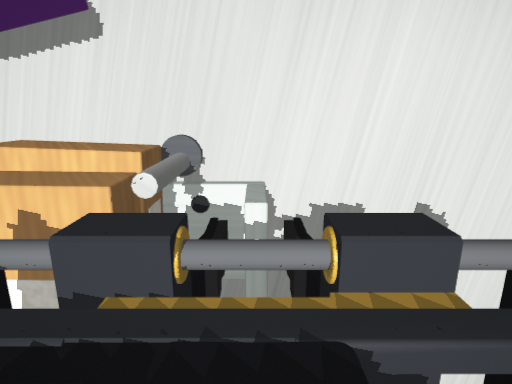

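The flange at (256,200) stands between the fingers. The far post foot at (181,155) clears the bracket's edge at row 182. Closing now.

Call:
move_arm:
  increments: [0,0,0,0,0,0,0.002,0,0,0,0,0,0,0.002,0,0,0,0,0,0,0.002,0,0,0,0,0,0,0.002]

```text
time_s: 6.35
tcp_pos: [0.4914, -0.3303, 0.0211]
ee_rot: [[0.001, -0.975, -0.224], [-0.0, -0.224, 0.975], [-1.0, -0.001, -0.001]]
wrist_force: [0.1, 0.0, -0.5]
gripper_width: 0.127
```

Call:
move_arm:
  increments: [0,0,0,0,0,0,0,0,0,0,0,0,0,0,0,0,0,0,0.002,0.0001,0,0,0,0,0,0.005,0.0003,0,0,0,0,0,0.009,0.0005,0,0,0,0,0,0.013,0.0007,0,0,0,0,0,0.017,0.0009,0,0,0,0,0,0.021,0.0011,0,0,0,0,0,0.025,0.0013,0,0,0,0,0,0.029,0.0015,0,0,0,0,0,0.033,0.0017,0,0,0,0,0,0.037,0.0019,0]

```text
time_s: 7.35
tcp_pos: [0.4552, -0.3371, 0.021]
ee_rot: [[0.002, -0.974, -0.225], [-0.001, -0.225, 0.974], [-1.0, -0.002, -0.002]]
wrist_force: [7.2, 2.2, 6.0]
gripper_width: 0.111
```

Run:
```python
from h import *
s=r.sense();print(s['tcp_pos'],s['wrist_force'],s['moment'],s['gripper_width'])
save('w3.png',r.capture('wrist'))
```

```text
[ 0.45515068 -0.33707136  0.02102073] [7.19297043 2.15980114 5.95221856] [ 0.57145828 -2.42526799 -0.03365775] 0.11052537604385894
```

View pics/w3.png

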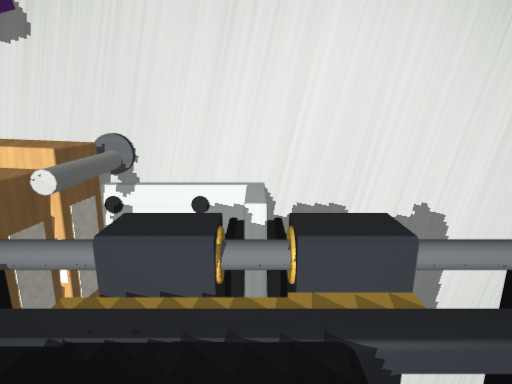

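Call:
move_arm:
  increments: [0,0,0,0,0.003,0.0002,0,0,0,0,0,0.006,0.0003,0,0,0,0,0,0.009,0.0005,0,0,0,0,0,0.012,0.0006,0,0,0,0,0,0.016,0.0008,0,0,0,0,0,0.02,0.001,0,0,0,0,0,0.025,0.0013,0,0,0,0,0,0.031,0.0016,0,0,0,0,0,0.038,0.002,0,0,0,0,0,0.046,0.0024,0,0,0,0,0,0.054,0.0028,0,0,0,0,0,0.062,0.0032,0]

```text
time_s: 8.4
tcp_pos: [0.3937, -0.3479, 0.021]
ee_rot: [[0.002, -0.974, -0.225], [-0.001, -0.225, 0.974], [-1.0, -0.002, -0.001]]
wrist_force: [3.6, 0.4, 6.5]
gripper_width: 0.113
```

Run:
```python
from h import *
s=r.sense();print(s['tcp_pos'],s['wrist_force'],s['gripper_width'],s['joints'])
save('w4.png',r.capture('wrist'))
a=crop(r.capture('scene'),140,150,260,240,4);b=crop(r.capture('top'),310,120,410,240,3)
save('st4.png',np.vstack([a,np.pad(b,((0,0),(0,180),(0,0)))]))
```

```text
[ 0.3936795  -0.34791905  0.02101586] [3.6481586  0.35242089 6.51005766] 0.11252592753121005 [-2.37532952e+01  2.69945910e+01 -2.77686219e+01  2.41707321e-02
 -3.51130400e+01  3.67235451e+01]
```

View pics/w4.png

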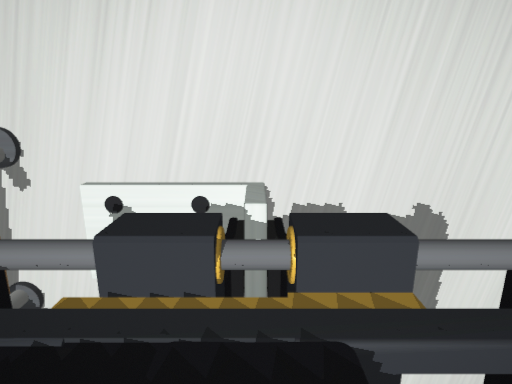

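View pics/st4.png

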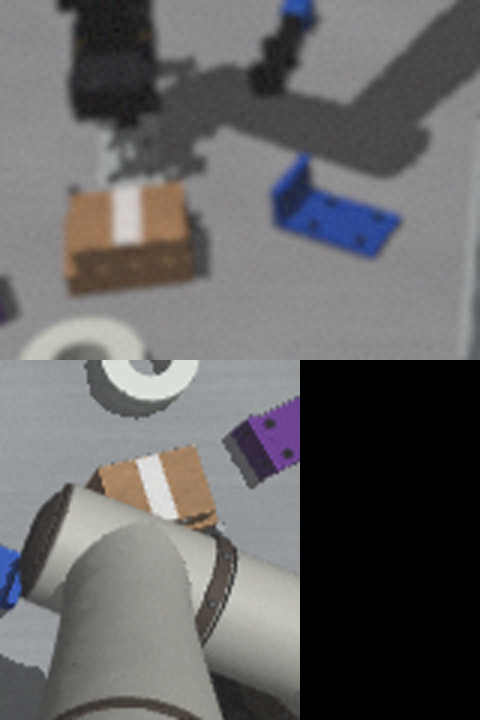

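The bracket is clear of the posts and the cartons are still stacked. Lifting and carrying it to the pocket.

Call:
move_arm:
  increments: [0,0,0,-0.012,0,0,0,0,0,0,-0.035,0,0,0,0,0,0,-0.065,0,0,0,0,0,0,-0.09,0,0,0,1.26,0,0,-0.1,-0.0139,0.0303,0,2.52,0,0,-0.1,-0.0277,0.0607,0,3.78,0,0,-0.1,-0.0416,0.091,0,5.04,0,0,-0.1,-0.0555,0.1213,0,6.3,0,0,-0.1,-0.0693,0.1516,0,7.56,0,0,-0.1,-0.0832,0.182,0,8.82,0,0,-0.1,-0.0971,0.2123,0,10.1,0,0,-0.1,-0.111,0.2426,0]

```text
time_s: 9.55
tcp_pos: [0.4427, -0.0855, 0.1182]
ee_rot: [[-0.01, -0.999, -0.047], [-0.001, -0.047, 0.999], [-1.0, 0.01, -0.0]]
wrist_force: [0.4, -0.1, -1.9]
gripper_width: 0.116
```

Run:
```python
from h import *
s=r.sense();print(s['tcp_pos'],s['wrist_force'],s['gripper_width'])
y=np.degrees(np.arctan2(s['ee_rot'][1,1],s['ee_rot'][0,1]));print('yaw',y)
print(row(s['tcp_pos'],s['ee_rot'],[.474,.0443,.115],177.85))
save('w5.png',r.capture('wrist'))
save('t5.png',crop(r.capture('top'),190,80,440,260,3))
```

```text
[ 0.44268311 -0.0854517   0.1181891 ] [ 0.41690035 -0.14944135 -1.85588984] 0.11569628491016126
yaw -177.29672786894972
(array([ 4.85, -0.04, -0.55]), array([ 0.0028, -0.0374,  0.1281]))
```

View pics/w5.png

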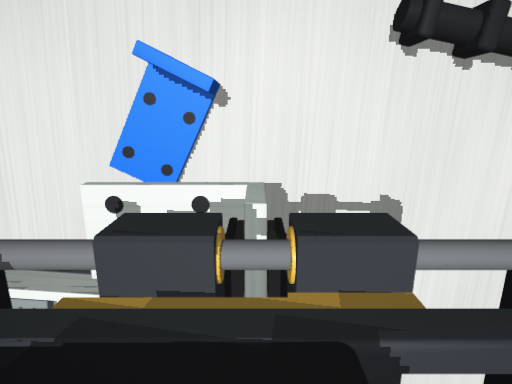

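View pics/t5.png

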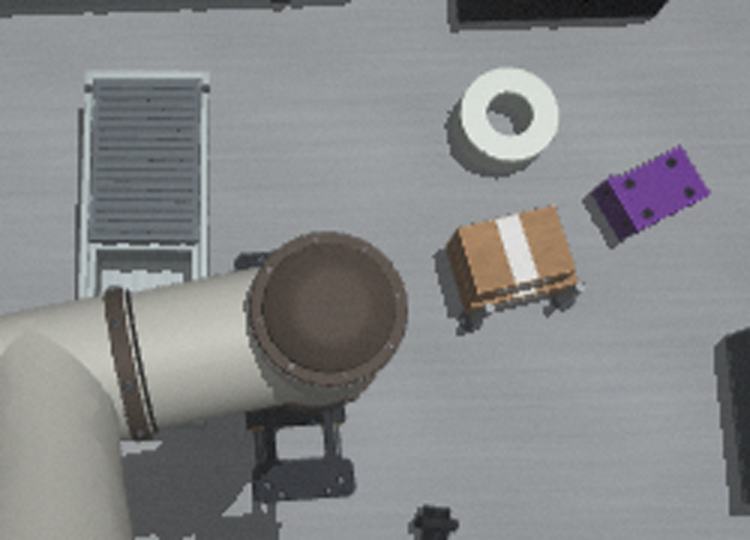

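The bracket has not shifted in the grip, and the top view shows the cartons neatly stacked behind the posts. Continuing.

Call:
move_arm:
  increments: [1.2,0,0,0,-0.009,0.032,0,2.4,0,0,0,-0.018,0.064,0,3.6,0,0,0,-0.026,0.096,0,4.8,0,0,0,-0.032,0.116,0,4.8,0,0,0,-0.035,0.126,0,4.8,0,0,0,-0.035,0.129,0,4.8,0,0,0,-0.035,0.129,0]

```text
time_s: 10.23
tcp_pos: [0.4736, 0.0435, 0.1191]
ee_rot: [[-0.005, -0.999, 0.034], [-0.002, 0.034, 0.999], [-1.0, 0.005, -0.002]]
wrist_force: [-0.5, -0.2, -2.0]
gripper_width: 0.114
```

Run:
```python
from h import *
s=r.sense();print(s['tcp_pos'],s['wrist_force'],s['gripper_width'])
y=np.degrees(np.arctan2(s['ee_rot'][1,1],s['ee_rot'][0,1]));print('yaw',y)
print(row(s['tcp_pos'],s['ee_rot'],[.474,.0443,.115],177.85))
im=r.capture('wrist');C=cam('wrist',s)
c=np.array([.589,.040]);a=np.radians(-2.15);u=np.array([np.cos(a),np.sin(a)]);v=np.array([-u[1],u[0]])
im=cv2.resize(im,None,fx=1.5,fy=1.5)
for X,Y,z in(((-.168,.168),(-.059,.059),.064),((-.155,-.005),(-.045,.045),.006)):
  P=np.array([[*(c+x*u+y*v),z] for x,y in((X[0],Y[0]),(X[1],Y[0]),(X[1],Y[1]),(X[0],Y[1]))])
  cv2.polylines(im,[(proj(C,P)*1.5).astype(int)],True,(255,0,0),1)
save('w6.png',im)
```

```text
[0.47364913 0.0434771  0.11907144] [-0.49544899 -0.16677526 -2.02294977] 0.11358692020795136
yaw 178.06498123049585
(array([ 0.22, -0.11, -0.27]), array([ 0.0041, -0.0003,  0.0008]))
```

View pics/w6.png

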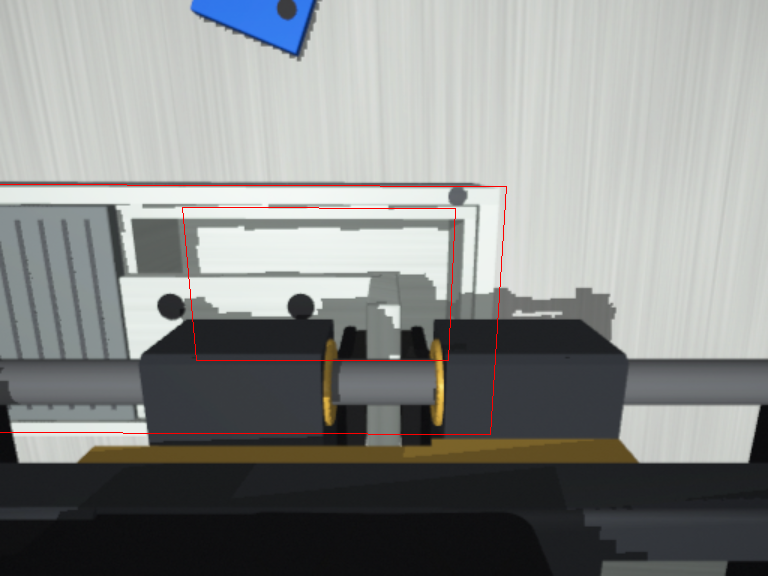

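The predicted case rim and pocket outlines match the image to within about 2 mm. Lowering.

Call:
move_arm:
  increments: [0,0,0,0.015,0,0.0008,0,0,0,0,0.035,0,0.0008,0,0,0,0,0.055,0,0.0008,0,0,0,0,0.07,0,0.0008,0,0,0,0,0.08,0,0.0008,0,0,0,0,0.085,0,0.0008,0,0,0,0,0.087,0,0.0008,0,0,0,0,0.087,0,0.0008,0]

```text
time_s: 10.95
tcp_pos: [0.4753, 0.0444, 0.0332]
ee_rot: [[-0.001, -0.999, 0.035], [-0.001, 0.035, 0.999], [-1.0, 0.001, -0.001]]
wrist_force: [0.6, -0.3, -1.6]
gripper_width: 0.111
```

Call:
move_arm:
  increments: [0,0,0,0.0015,0,0,0,0,0,0,0.003,0,0,0,0,0,0,0.0045,0,0,0,0,0,0,0.0055,0,0,0,0,0,0,0.0055,0,0,0]

```text
time_s: 11.37
tcp_pos: [0.4756, 0.0453, 0.0279]
ee_rot: [[0.0, -0.999, 0.034], [0.0, 0.034, 0.999], [-1.0, -0.0, 0.0]]
wrist_force: [0.2, 1.1, -2.1]
gripper_width: 0.116
```

Call:
move_arm:
  increments: [0,0,0,0.0006,0,0,0,0,0,0,0.0012,0,0,0,0,0,0,0.0016,0,0,0,0,0,0,0.0016,0,0,0]

```text
time_s: 11.7
tcp_pos: [0.4758, 0.0454, 0.027]
ee_rot: [[0.0, -0.999, 0.033], [-0.0, 0.033, 0.999], [-1.0, -0.0, -0.0]]
wrist_force: [-1.8, 0.6, 4.9]
gripper_width: 0.114
```

Contact with the floor at z 0.027, as expected (+7 N change). Releasing to 20 mm only.

Call:
move_arm:
  increments: [0,0,0,0,0,0,0.015,0,0,0,0,0,0,0.022,0,0,0,0,0,0,0.022,0,0,0,0,0,0,0.022]

```text
time_s: 12.03
tcp_pos: [0.4759, 0.0454, 0.0263]
ee_rot: [[0.0, -0.999, 0.034], [0.0, 0.034, 0.999], [-1.0, -0.0, 0.0]]
wrist_force: [-0.0, 0.1, -0.9]
gripper_width: 0.239
```

Call:
move_arm:
  increments: [0,0,0,-0.008,0,0,0.022,0,0,0,-0.025,0,0,0.022,0,0,0,-0.05,0,0,0.022,0,0,0,-0.08,0,0,0.022,0,0,0,-0.11,-0.005,0.02,0.022,0,0,0,-0.125,-0.01,0.055,0,0,0,0,-0.125,-0.02,0.09,0,0,0,0,-0.125,-0.03,0.11,0,0,0,0,-0.125,-0.03,0.11,0]

```text
time_s: 12.78
tcp_pos: [0.5117, 0.158, 0.1526]
ee_rot: [[0.004, -1.0, 0.03], [0.002, 0.03, 1.0], [-1.0, -0.004, 0.002]]
wrist_force: [0.2, -0.6, -0.1]
gripper_width: 0.049
```

Run:
```python
from h import *
s=r.sense();print(s['tcp_pos'],s['wrist_force'],s['gripper_width'])
im=r.capture('wrist');save('w7.png',im)
save('sc7.png',crop(r.capture('scene'),220,150,340,270,5))
```

```text
[0.51170895 0.15795016 0.15255392] [ 0.20398307 -0.60355848 -0.0502913 ] 0.04900144636223051
```

View pics/w7.png

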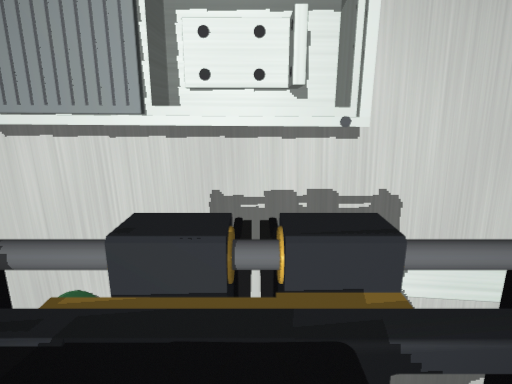

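View pics/sc7.png

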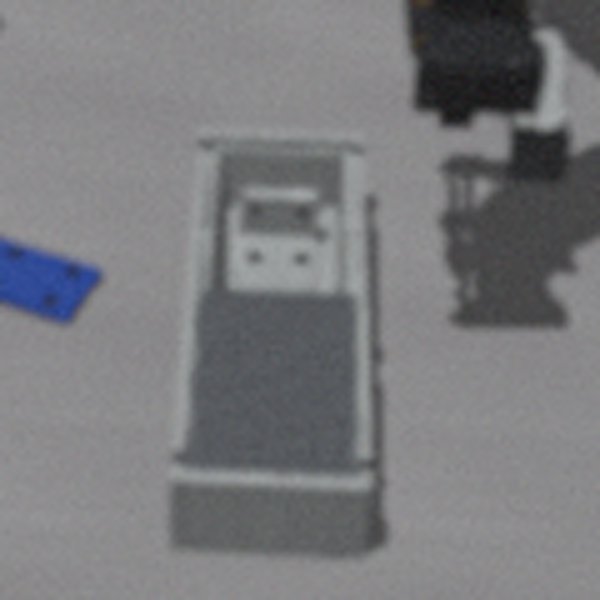

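The bracket lies flat in the pocket: foot holes at (204,31)–(260,75) and flange at (300,45), with clearance all round. Moving on to the cover.

Call:
move_arm:
  increments: [0,0,0,0,-0.03,-0.022,0,0,0,0,0,-0.06,-0.044,0,0,0,0,0,-0.09,-0.066,0,0,0,0,0.01,-0.12,-0.088,0,0,0,0,0.025,-0.148,-0.108,0,0,0,0,0.045,-0.1586,-0.1163,0,0,0,0,0.06,-0.1586,-0.1163,0,0,0,0,0.07,-0.1586,-0.1163,0,0,0,0,0.073,-0.1586,-0.1163,0,0,0,0,0.073,-0.1586,-0.1163,0]

```text
time_s: 13.72
tcp_pos: [0.6629, 0.0322, 0.0777]
ee_rot: [[-0.002, -0.999, 0.034], [-0.001, 0.034, 0.999], [-1.0, 0.002, -0.001]]
wrist_force: [-0.1, 0.9, 1.0]
gripper_width: 0.005
```

Call:
move_arm:
  increments: [0,0,0,0.0025,0,0.004,0,0,0,0,0.0045,0,0.004,0,0,0,0,0.006,0,0.004,0,0,0,0,0.007,0,0.004,0,0,0,0,0.0075,0,0.004,0,0,0,0,0.0075,0,0.004,0]

```text
time_s: 14.22
tcp_pos: [0.6643, 0.0373, 0.0725]
ee_rot: [[0.001, -0.999, 0.033], [0.0, 0.033, 0.999], [-1.0, -0.001, 0.0]]
wrist_force: [-2.6, 3.0, 5.7]
gripper_width: 0.003
```

Call:
move_arm:
  increments: [0,0,0,0.0012,0,0,0,0,0,0,0.0012,0.003,0,0,0,0,0,0.0012,0.008,0,0,0,0,0,0.0012,0.015,0,0,0,0,0,0.0012,0.023,0,0,0,0,0,0.0012,0.031,0,0,0,0,0,0.0012,0.039,0,0,0,0,0,0.0012,0.047,0,0,0,0,0,0.0012,0.055,0,0,0,0,0,0.0012,0.063,0,0,0,0,0,0.0012,0.071,0,0,0,0,0,0.0012,0.079,0,0]

```text
time_s: 15.22
tcp_pos: [0.588, 0.0402, 0.0724]
ee_rot: [[0.008, -0.999, 0.032], [0.001, 0.032, 0.999], [-1.0, -0.008, 0.002]]
wrist_force: [1.7, 1.0, 6.9]
gripper_width: 0.002
```

Run:
```python
from h import *
s=r.sense();print(s['tcp_pos'],s['wrist_force'])
save('sc8.png',crop(r.capture('scene'),220,150,340,270,5))
```

```text
[0.58801399 0.04019924 0.07243439] [1.7345771  0.97778547 6.85673099]
```

View pics/sc8.png

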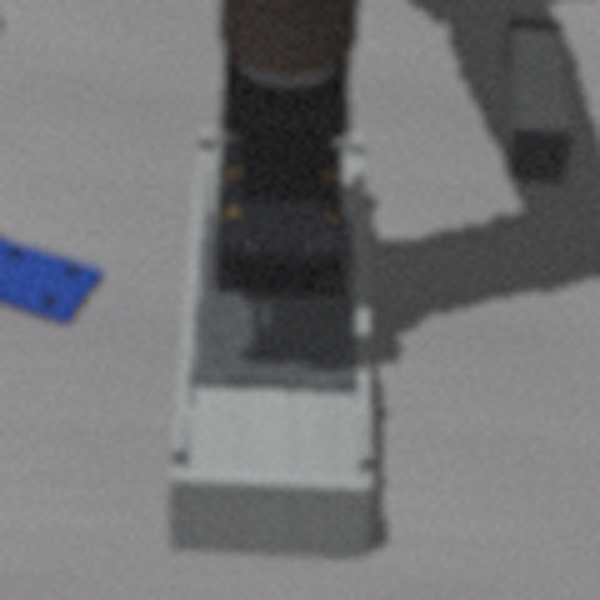

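The cover follows again; its edge is at crop row 385. Continuing to the shut stop with slightly more pressure.

Call:
move_arm:
  increments: [0,0,0,0.0008,0.008,0,0,0,0,0,0.0008,0.016,0,0,0,0,0,0.0008,0.024,0,0,0,0,0,0.0008,0.032,0,0,0,0,0,0.001,0.04,0,0,0,0,0,0.001,0.048,0,0,0,0,0,0.001,0.056,0,0,0,0,0,0.001,0.064,0,0,0,0,0,0.001,0.072,0,0,0,0,0,0.001,0.08,0,0,0,0,0,0.001,0.085,0,0,0,0,0,0.001,0.088,0,0]

```text
time_s: 16.27
tcp_pos: [0.5021, 0.0437, 0.0724]
ee_rot: [[0.013, -0.999, 0.03], [0.003, 0.031, 1.0], [-1.0, -0.013, 0.003]]
wrist_force: [6.2, -1.5, 7.4]
gripper_width: 0.008
```

Stop felt (6 N, 0.162 m of travel). Lifting off and clearing the view.

Call:
move_arm:
  increments: [0,0,0,-0.004,0,0,0,0,0,0,-0.03,0,0,0,0,0,0,-0.07,0,0,0,0,0,0,-0.11,0,0,0,0,0,0,-0.14,0.01,0.02,0,0,0,0,-0.15,0.03,0.055,0,0,0,0,-0.15,0.045,0.09,0,0,0,0,-0.15,0.06,0.125,0,0,0,0,-0.15,0.075,0.16,0,0,0,0,-0.15,0.09,0.195,0,0,0,0,-0.15,0.1,0.23,0,0,0,0,-0.15,0.1,0.25,0]

```text
time_s: 17.27
tcp_pos: [0.4036, 0.298, 0.2188]
ee_rot: [[-0.001, -1.0, 0.03], [0.0, 0.03, 1.0], [-1.0, 0.001, 0.0]]
wrist_force: [0.5, 0.3, -0.2]
gripper_width: 0.004
```

Run:
```python
from h import *
s=r.sense();print(s['tcp_pos'],s['wrist_force'])
t=r.capture('top');save('t9.png',cv2.resize(t,None,fx=1.5,fy=1.5));save('t9a.png',crop(t,200,90,275,235,4));save('t9b.png',crop(t,320,130,400,210,5))
save('sc9.png',crop(r.capture('scene'),140,150,340,270,4))
```

```text
[0.4036047  0.2979977  0.21875812] [ 0.4742924   0.27188205 -0.18205805]
```

View pics/t9.png

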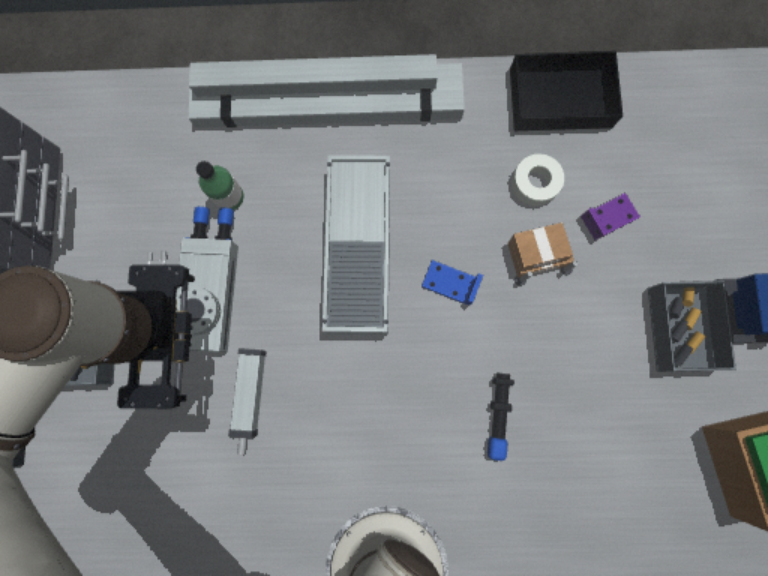

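View pics/t9a.png

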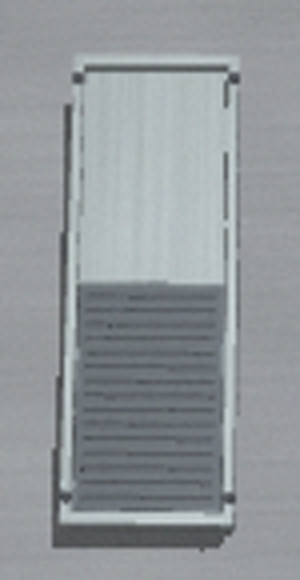

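View pics/t9b.png

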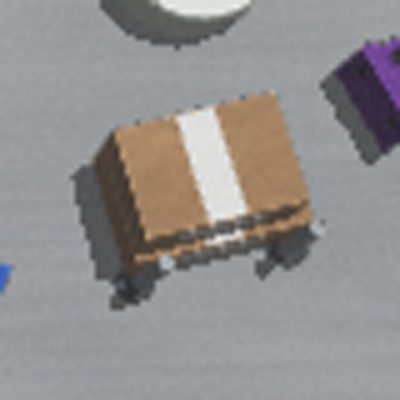

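View pics/sc9.png

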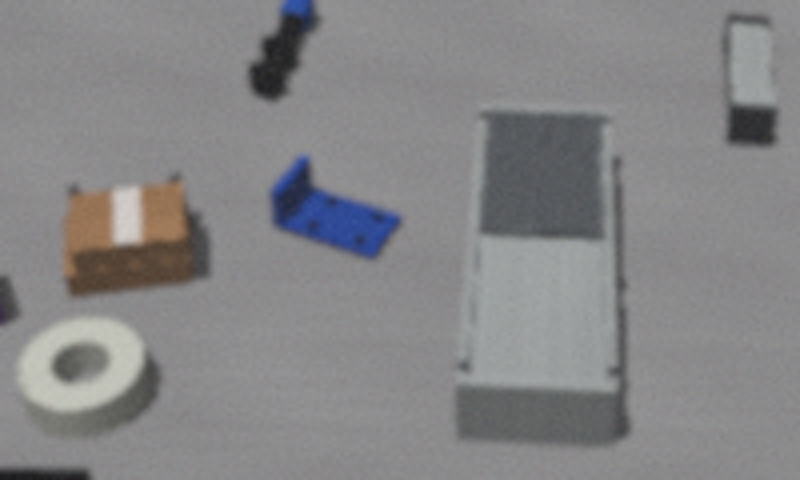

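The cover is against the shut stop, with no gap left at the near end (crop row 512). The cartons are stacked behind both posts, the rest of the bench is unchanged, and the arm is clear. Handing in.

```bash
python3 -c "
from station import r
print(r.finish_job(), r.sense()['time_s'])"
```

```text
the job is handed in; nothing more can be done
the job is handed in; nothing more can be done
```

The bracket is in the pocket, flat on its foot, with the cover slid shut over it. I handed the job in at about 17.4 s of the 59 s allowed; the hand-in gives no verdict.

- **Opening the cover:** I pressed a closed fingertip on it with about 10–14 N and dragged it 0.160 m to the open stop.
- **Drawing the bracket:** I gripped it by the flange and pulled it about 0.1 m along the bench from under the cartons. The pull met about 7 N, and the posts held the cartons back.
- **Placing it:** I felt the pocket floor at the expected height and let go. The wrist picture showed it flat, with clearance all round.
- **Closing the cover:** I dragged it shut, and the force rose to 6 N at the stop after 0.162 m.

**Last checks:**
- **Cover:** the pictures show no gap at its near end. Its edge sits about 2 pixels (roughly 5 mm) nearer the robot than in the first picture, so it was probably slightly open at the start. The drag lengths suggest only 2–3 mm, so those two figures do not quite agree.
- **Cartons and bench:** the cartons are stacked behind both posts. The blue and purple look-alikes and the other items look unmoved; I compared the pictures by eye and did not measure their positions.
- **Robot:** it is touching nothing. The highest wrist force in any reading was about 18 N, well under the 120 N limit.

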